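# Park the squeegee and hold the stencil frame open

## Robot

A 6-joint arm with a two-finger parallel gripper is mounted at the origin on the work surface. World frame = base frame: x ahead of the robot, y to its left, z up, the work surface at z = 0. Lengths are in m, angles in rad, forces in N, time in s.
With the tool pointing down it reaches from about 0.25 to 0.775 m from the base axis. Payload 4 kg.
Tool frame: the origin (TCP) lies between the finger pads; the fingertips stand 14 mm ahead of it and the grasp point (between the pads) lies 5 mm behind it; z points along the fingers, y is the line along which they close (so a half turn about z gives the same grasp; the last joint's range is limited). The gripper opens to 94 mm and grips with 3 to 60 N. Pads are 16 mm wide; open, the fingers measure 119 mm over their backs; the gripper's body (75 mm by 177 mm) begins 78 mm behind the grasp point.
Start: joints at [1.048, 0.087, 1.371, -0, 1.684, -0.103], TCP at [0.224, 0.502, 0.22] pointing down, gripper open.
Joint ranges: [-3.1, 3.1], [-0.76, 2.03], [0.27, 2.55], [-1.08, 4.22], [0.17, 2.65], [-2.57, 2.57]. Speed limits (rad/s): [2.79, 2.79, 3.14, 3.14, 3.14, 3.14].

## Interface

Orientations are given as [roll, pitch, yaw] about the fixed x, y, z axes, in that order (R = Rz(yaw) Ry(pitch) Rx(roll)).
In Python, from bench import robot, snapshot gives the robot as it stands.
- The arm moves only by the tool carry_out, never from a script. Its argument "motion" is text: rows parted by semicolons, each of 4 numbers parted by spaces: the shift along the tool's x, y, z each as a share of 0.15 m, from -1 to 1, then the turn about the tool's z as a share of 180 degrees, from -1 to 1. A call has exactly 8 rows; each row is the pose to reach, as a shift and turn from the pose commanded when the call began, along the tool's axes at that moment, turning the shorter way round; what a row does not reach only later rows make up. A row lasts 1/10 s, in which the tool goes at most 50 mm and 8.59 degrees, less where a joint would pass 70% of its speed; a pose out of reach is approached as far as the arm can. A call with a number of a shift or a turn outside -1 to 1 is refused whole. A call with a gripper value outside its range is refused whole. "grip" is the opening, from -1 (shut) to 1 (fully open), set as the call begins (left out, the last holds). The fingers move at their own pace and stop on an object; the grip force is fixed at half the most. Time passes only in rows, so rows that repeat a pose let the fingers close, or fill a call up. It gives the time, the measured TCP pose, the force, the opening and the grip force at its end, in the units of the state.
- robot.get_obs(): the state, without advancing time (a new reading comes with each control period).
- snapshot(name): name is "scene" or "top"; returns a dict with "image" (420x560x3 uint8, red, green, blue), "fx", "fy", "cx", "cy" (pixels), "distortion" ([k1, k2, p1, p2, k3] as OpenCV has them; the pictures are not rectified), "pose" (4x4, takes a point from camera to world coordinates). Camera axes: x right, y up, looking along -z (the intrinsics and any distortion apply to the point x, -y, -z); pixel columns grow to the right and rows downward; lengths in m; the calibration is good to about 2 mm. A picture is of the moment at which its call begins. There is no depth.
- robot.close_job(): hands the job in; it is judged then, once.
The state is a dict: "time": time; "joint_positions": joint angles; "qvel": joint speeds; "joint_torque": joint torques, N m; "tool_pos": TCP position; "ee_rot": TCP orientation; "wrist_force": force on the tool from outside, world axes, zero at the start; "wrist_torque": the same for the moment, N m; "width": finger opening in m; "finger_force": force on a finger pad.
Only numpy, scipy, OpenCV 4.12 (cv2) and the standard library are available. Lean on these libraries where they do the work, as an engineer would, in place of code of your own. Each camera call takes 0.05 s, during which the arm holds its last target. There are 200 camera calls.

## Task

The board in the stencil printer has been printed and the squeegee is still standing on the stencil. Lower the squeegee blade-down into the slot of the white holder until it is fully home, without dropping it, and let go of it; then swing the hinged stencil frame up and hold it open at 45 degrees so that I can take the board out. The frame falls shut by itself, so never let it drop and finish while still holding it steady at that angle, and leave the other things on the bench where they are.

Things in the scene. Friction and masses are not known exactly. Their poses are not given: they have to be found in the camera images.
- squeegee: Loose hand squeegee, 0.3 kg, standing blade down on the stencil foil inside the frame's 16 mm high rails. Origin: middle of its underside; its x along the blade, z up. Blade 150 long (x), 3 thick (y), edge 2 mm above the origin; clamp bar over it 158 x 26 mm, 32 to 48 mm up. End guards at x = +-81 mm (foot 50 mm wide) let it stand; 164 mm long over all.
- squeegee_handle (a point): Middle of the squeegee's black handle, 69 mm above the squeegee's origin, same axes. The handle is 130 mm long (x), 18 mm thick (y) and 42 mm high (48 to 90 mm above the origin); grip it across its thickness from above. The clamp bar under it is wider (26 mm).
- holder: Fixed white plastic squeegee holder, to the left or right of the printer. Origin under its centre, x along the slot. Block 100 long (x), 60 wide (y), top 50 mm above the bench, on a 130 x 80 x 6 mm foot plate. The slot runs the whole length, open at both ends, 8 mm wide, 37 mm deep, flared to 18 mm at the mouth.
- holder_slot (a point): Middle of the slot's mouth, level with the holder's top; x along the slot, y across, z up. Parked (either way round), the squeegee's blade is in the slot, its clamp bar rests on the holder's top, so that the squeegee's origin is 32 mm below this point, and its end guards hang free beyond the block's ends.
- frame (a joint): Opening angle of the hinged stencil frame in rad: 0 shut (level), growing as its front edge rises, end stop at 1.25. 45 degrees is 0.785. The frame weighs about 0.75 kg and falls shut when let go; lifting at the bar takes about 4 N.
- frame_hinge (a point): Middle of the hinge axis at the printer's far side, 52 mm above the bench; y along the axis, x away from the bar, turning with the frame. The aluminium frame is 270 mm wide, its rails 20 mm square, centred at hinge height when shut; its front face lies 245 mm from the hinge.
- frame_bar (a point): Middle of the black round lifting bar at the frame's front: 14 mm thick, 150 mm long along the hinge direction (y), on two flat arms 70 mm either side of the middle. It is rigid with the frame, 290 mm from the hinge, and at hinge height (52 mm above the bench) when shut. 38 mm are free between bar and front rail, and only the bench is under it.
- paste_jar: Bystander, leave alone: screw-lid jar of solder paste, 66 mm across and 65 mm tall; origin under its centre.
- spray_can: Bystander, leave alone: aerosol can, 52 mm across and 170 mm tall; origin under its centre.
- solvent_pump: Bystander, leave alone: white solvent bottle with a blue pump top, 68 mm across and 128 mm tall; origin under its centre.
- spatula: Bystander, leave alone: small hand spatula 170 mm long lying flat on the bench.
- plug: Bystander, leave alone: black and chrome cable plug about 110 mm long lying on the bench.
- tape_roll: Bystander, leave alone: flat roll of tape, 84 mm across and 19 mm tall; origin under its centre.
- board_tray: Bystander, leave alone: shallow open black tray 160 x 120 x 30 mm; origin under its centre.
Things that resemble listed ones, but are neither listed nor needed, are in the scene too. What is shaped like the squeegee but pink is not meant.

How it is judged:
On the way, in this order (a step that is already met when the one before it is completed fails the run):
1. the squeegee is parked with its blade fully down in the holder's slot and let go, the frame still shut (z of squeegee in the frame of holder_slot between -0.04 and -0.026 m and y of squeegee in the frame of holder_slot between -0.006 and 0.006 m and x of squeegee in the frame of holder_slot between -0.035 and 0.035 m and angle between the x axis of squeegee and the x axis of holder_slot, either way round below 0.12 rad and angle between squeegee's own z axis and vertical below 0.2 rad and contact force between the fingers and squeegee below 0.05 N and value of joint frame below 0.1 rad), for 0.2 s.
2. the frame is lifted to 45 degrees (39 to 51) (value of joint frame between 0.68 and 0.89 rad and contact force between any of the fingers, the arm and frame above 0.5 N), for 0.3 s.
At the end, for the whole second after the job is handed in: Only the robot holds the frame, still (under 0.08 rad/s), at 39 to 51 degrees (0.68 to 0.89 rad). The squeegee is let go in the slot: origin 26 to 40 mm below the mouth, within 6 mm across, 35 mm along, 0.12 rad of the slot and 0.2 rad of upright (all of step 2 and z of squeegee in the frame of holder_slot between -0.04 and -0.026 m and y of squeegee in the frame of holder_slot between -0.006 and 0.006 m and x of squeegee in the frame of holder_slot between -0.035 and 0.035 m and angle between the x axis of squeegee and the x axis of holder_slot, either way round below 0.12 rad and angle between squeegee's own z axis and vertical below 0.2 rad and contact force between the fingers and squeegee below 0.05 N and velocity of joint frame between -0.08 and 0.08 rad/s and contact force between frame and squeegee below 0.1 N and contact force between frame and paste_jar below 0.1 N and contact force between frame and spray_can below 0.1 N and contact force between frame and solvent_pump below 0.1 N and contact force between frame and spatula below 0.1 N and contact force between frame and plug below 0.1 N and contact force between frame and tape_roll below 0.1 N and contact force between frame and board_tray below 0.1 N); the arm keeps its last pose, push and grip.
It fails at once if the frame is lifted more than 0.12 rad before the squeegee is in its holder (value of joint frame above 0.12 rad and not (z of squeegee in the frame of holder_slot between -0.04 and -0.022 m and y of squeegee in the frame of holder_slot between -0.006 and 0.006 m and x of squeegee in the frame of holder_slot between -0.035 and 0.035 m and angle between the x axis of squeegee and the x axis of holder_slot, either way round below 0.12 rad and angle between squeegee's own z axis and vertical below 0.2 rad)).
It fails at once if the squeegee is dropped into the holder (faster than 0.5 m/s in the slot) (horizontal distance between squeegee and holder_slot below 0.05 m and z of squeegee in the frame of holder_slot below 0 m and linear speed of squeegee above 0.5 m/s).
It fails at once if the frame is let drop (closes faster than 2 rad/s) (velocity of joint frame below -2 rad/s).
It fails at once if another thing on the bench is moved more than 30 mm (distance of any of paste_jar, spray_can, solvent_pump, spatula, plug, tape_roll, board_tray from where it was at the start of the episode above 0.03 m).
It also fails if it takes over 58 s, if anything falls off the work surface, if the arm or the gripper's body presses on something with over 40 N, if the wrist force passes 120 N, or if a joint passes its speed limit or range.

## Working session

There is one attempt and no reset: what is moved stays moved. The work goes in short steps, Python scripts to look and compute and a tool call to move; the robot and the scene stay as the last step left them, time stands still between calls to the robot, and variables do not carry over. Pictures are saved under pics/ and viewed, at most 10 in all, crops included, and the job is handed in when it is done.

Besides the shell and the picture viewer there is one more tool, called after "Call:" as name(argument=value, ...) on one line, values as JSON. carry_out: Moves the arm, as the interface text tells. Shift numbers are shares of 0.15 m and turn numbers shares of 180 degrees, none past 1 either way. Its arguments: {"type":"object","properties":{"motion":{"type":"string"},"grip":{"type":"number"}},"required":["motion"]}

```bash
mkdir -p pics
cat > h.py <<'E'
import numpy as np, cv2
from bench import robot, snapshot
def snap(n, f):
    s=snapshot(n); cv2.imwrite(f, cv2.cvtColor(np.asarray(s["image"]),cv2.COLOR_RGB2BGR))
    np.savez(f[:-4]+'.npz', **{k:np.asarray(v) for k,v in s.items()}); return s
def load(f): return dict(np.load(f))
def K(s): return np.array([[s["fx"],0,s["cx"]],[0,s["fy"],s["cy"]],[0,0,1]],float)
def plane(s, uv, z):
    "pixels -> world points on plane height z"
    u=cv2.undistortPoints(np.array(uv,float).reshape(-1,1,2),K(s),np.array(s["distortion"],float))[:,0]
    d=np.c_[u[:,0],-u[:,1],-np.ones(len(u))]@s["pose"][:3,:3].T; o=s["pose"][:3,3]
    return o+d*((z-o[2])/d[:,2])[:,None]
def proj(s, P):
    p=(np.array(P,float).reshape(-1,3)-s["pose"][:3,3])@s["pose"][:3,:3]
    return cv2.projectPoints(p*[1,-1,-1],np.zeros(3),np.zeros(3),K(s),np.array(s["distortion"],float))[0][:,0]
E
python3 - <<'E'
from h import *
for n in ("top","scene"):
    s=snap(n,f"pics/{n}0.png"); print(n,s["fx"],s["cx"],s["cy"],s["distortion"],np.round(s["pose"],3).tolist())
o=robot.get_obs(); print({k:np.round(v,3).tolist() for k,v in o.items()})
E
```

```text
top 381.3846763164369 283.83918526008506 210.48405625342562 [0.00706505 0.         0.         0.         0.        ] [[0.01, 0.993, -0.12, 0.413], [-1.0, 0.011, 0.012, 0.044], [0.013, 0.12, 0.993, 1.362], [0.0, 0.0, 0.0, 1.0]]
scene 478.7620592223366 279.88022736826946 211.544759477996 [-0.00724931  0.          0.          0.          0.        ] [[0.417, -0.69, 0.592, 1.315], [0.909, 0.326, -0.26, -0.294], [-0.013, 0.646, 0.763, 1.075], [0.0, 0.0, 0.0, 1.0]]
{'time': 0.1, 'joint_positions': [1.048, 0.088, 1.372, -0.0, 1.684, -0.103], 'qvel': [0.001, -0.004, -0.004, 0.002, 0.0, 0.0], 'joint_torque': [0.002, -34.125, -30.33, 0.072, 0.03, -0.0], 'tool_pos': [0.224, 0.502, 0.218], 'ee_rot': [-3.14, -0.0, 2.722], 'wrist_force': [-0.236, 0.537, 0.126], 'wrist_torque': [-0.033, 0.057, 0.012], 'finger_force': 0.0, 'width': 0.094}
```

View pics/top0.png

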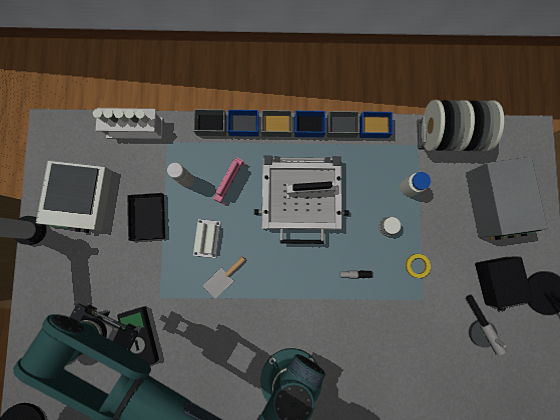

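View pics/scene0.png

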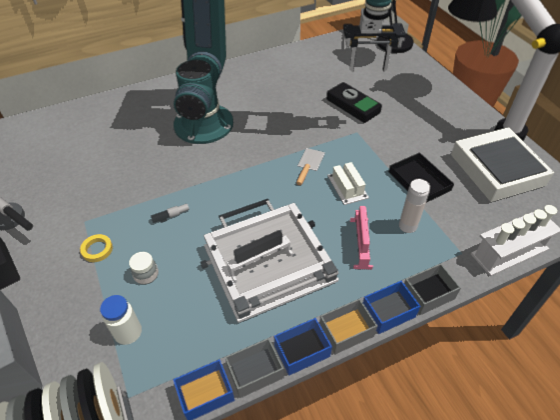

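The top view shows the printer, with its hinge at row ~160 and its bar at (302,240). The black-handled squeegee is on the foil at (312,187). The white slotted holder is at (207,238), the can at (178,172), the tray at (148,217) and the spatula at (225,278). Squeegee candidates are the black-handled one at (312,187) and the pink one at (228,180). I take the black one, because it stands on the foil inside the rails and pink is excluded. The only slotted white block is at (207,238). I'll confirm both in one enlarged crop.

Run:
```python
import cv2
a=cv2.imread('pics/top0.png')[145:255,185:355]; b=cv2.imread('pics/scene0.png')[155:325,195:375]
a=cv2.resize(a,None,fx=4.4,fy=4.4,interpolation=cv2.INTER_CUBIC)
cv2.imwrite('pics/topc.png',a)
cv2.imwrite('pics/scec.png',cv2.resize(b,None,fx=3.5,fy=3.5,interpolation=cv2.INTER_CUBIC))
```

```text
(no output)
```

View pics/topc.png

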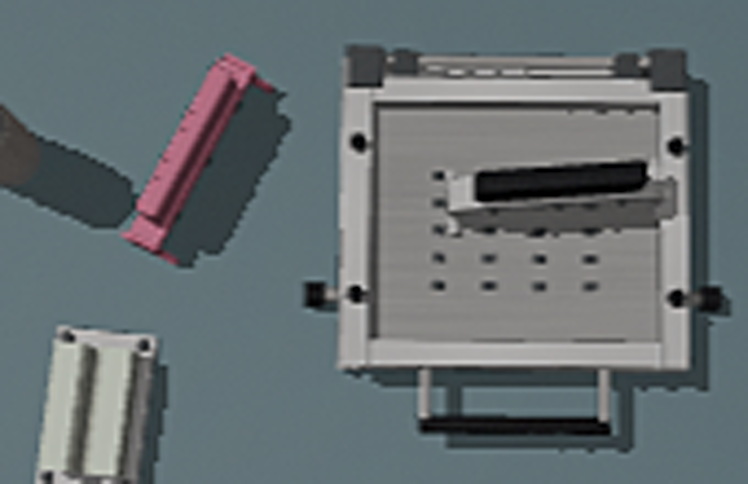

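View pics/scec.png

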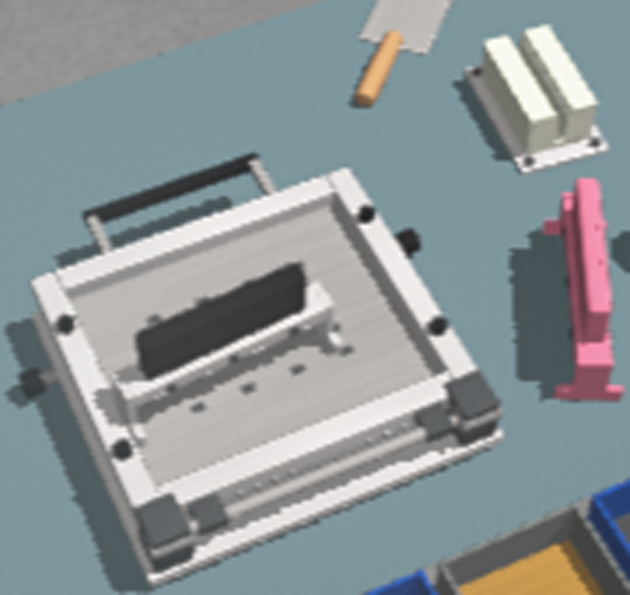

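The crops confirm it: the black-handled squeegee stands on the foil inside the frame rails, and the holder is the cream block with a slot on a screwed foot plate. Next I measure both in each view.

```bash
cat > m.py <<'E'
from h import *
U=6
def rect(s,mask,roi):
    n,l,st,c=cv2.connectedComponentsWithStats(mask.astype(np.uint8),connectivity=4)
    i=1+np.argmax(st[1:,4]); cs,_=cv2.findContours((l==i).astype(np.uint8),cv2.RETR_EXTERNAL,cv2.CHAIN_APPROX_NONE)
    p=max(cs,key=cv2.contourArea)[:,0].astype(float)
    return (p+0.5)/U-0.5+[roi[0],roi[1]]
def up(s,roi):
    x0,y0,x1,y1=roi; return cv2.resize(s["image"][y0:y1,x0:x1],None,fx=U,fy=U,interpolation=cv2.INTER_CUBIC).astype(int)
def desc(w):
    r=cv2.minAreaRect((w[:,:2]*1000).astype(np.float32)); b=cv2.boxPoints(r); e=[b[1]-b[0],b[2]-b[1]]; e=max(e,key=np.linalg.norm)
    return np.round(r[0],1), np.round(sorted(r[1]),1), round(np.degrees(np.arctan2(e[1],e[0]))%180,1)
E
python3 - <<'E'
from m import *
for n,rh,rk,rb in (("top",(180,210,230,268),(280,172,345,200),(272,228,336,252)),("scene",(322,155,375,210),(225,225,300,268),(212,195,275,230))):
    s=load(f"pics/{n}0.npz")
    a=up(s,rk); g=a.max(2); p=rect(s,g<75,rk)
    print(n,"handle",[ (z,desc(plane(s,p,z))) for z in (.136,.094)])
    a=up(s,rb); p=rect(s,a.max(2)<65,rb); print(" bar",desc(plane(s,p,.052)))
    a=up(s,rh); m=a.min(2)>(165 if n=="top" else 190)
    v=(255*m).astype(np.uint8); cv2.imwrite(f"pics/m_{n}.png",v)
    nn,l,st,c=cv2.connectedComponentsWithStats(m.astype(np.uint8),connectivity=4)
    for i in range(1,nn):
        if st[i,4]>400:
            q=np.argwhere(l==i)[:,::-1]; q=(q+0.5)/U-0.5+[rh[0],rh[1]]
            print(" holder piece",st[i,4],desc(plane(s,q,.05)), a[l==i].mean(0).astype(int))
    a=cv2.resize(s["image"][rh[1]:rh[3],rh[0]:rh[2]],None,fx=6,fy=6,interpolation=cv2.INTER_CUBIC)[:,:,::-1]
    cv2.imwrite(f"pics/h_{n}.png",a)
A,B=cv2.imread('pics/h_top.png'),cv2.imread('pics/h_scene.png')
H=max(A.shape[0],B.shape[0]); pad=lambda i:cv2.copyMakeBorder(i,0,H-i.shape[0],0,0,0)
cv2.imwrite('pics/hh.png',np.hstack([pad(A),pad(B)]))
E
```

```text
top handle [(0.136, (array([644.1, -61.8]), array([ 24.9, 130.5]), np.float32(94.6))), (0.094, (array([652. , -65.4]), array([ 25.7, 134.9]), np.float32(94.6)))]
 bar (array([467.6, -33.2]), array([ 19.4, 149.2]), np.float32(90.6))
 holder piece 14108 (array([474.5, 297.2]), array([ 69.4, 125.5]), np.float32(174.3)) [182 185 176]
scene handle [(0.136, (array([662.9, -66. ]), array([ 39.2, 135.4]), np.float32(94.7))), (0.094, (array([633.8, -55.8]), array([ 41. , 141.4]), np.float32(94.7)))]
 bar (array([469.1, -28.1]), array([ 14.7, 138.2]), np.float32(90.5))
 holder piece 6450 (array([479.5, 321. ]), array([ 23.7, 101.6]), np.float32(174.5)) [242 243 234]
 holder piece 6532 (array([475.9, 282.2]), array([ 23.3, 102. ]), np.float32(174.2)) [244 244 234]
 holder piece 2703 (array([567.7, 276. ]), array([16.6, 67.6]), np.float32(84.2)) [231 228 226]
```

View pics/hh.png

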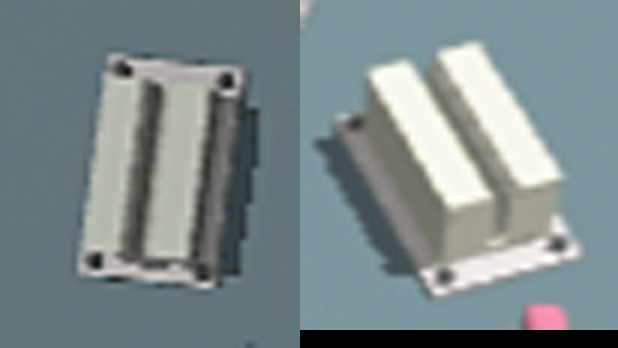

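The holder's two top faces in the scene view measure 23 x 102 mm and are 39 mm apart, as the description requires. That puts the slot centre near (0.478, 0.302) with its axis at 174.4°. The handle comes out at (0.648, -0.0625) with yaw 94.6° and agrees in both views. Next I check the holder in the top view and work out the first move.

```bash
cat >> h.py <<'E'
def go(t,yaw,ref=None):
    "shares in tool axes from the present pose (measured, or ref=(pos,yaw)) to target"
    o=robot.get_obs(); p,y=(np.array(o["tool_pos"]),o["ee_rot"][2]) if ref is None else ref
    d=np.array(t)-p; c,s=np.cos(y),np.sin(y)
    sh=np.array([c*d[0]+s*d[1], s*d[0]-c*d[1], -d[2]])/.15
    dt=-((np.degrees(yaw-y)+180)%360-180)/180
    print("t",round(o["time"],2),"pos",np.round(o["tool_pos"],4),"rot",np.round(o["ee_rot"],4),"shares",np.round(sh,3),"turn",round(dt,4))
E
python3 - <<'E'
from m import *
s=load("pics/top0.npz"); r=(180,210,230,268); a=up(s,r)
m=(a[...,1]>a[...,0]+1)&(a.min(2)>150)&(a[...,1]>a[...,2]+3)
n,l,st,c=cv2.connectedComponentsWithStats(m.astype(np.uint8),connectivity=4)
for i in range(1,n):
    if st[i,4]>400:
        q=np.argwhere(l==i)[:,::-1]; print("top piece",desc(plane(s,(q+.5)/U-.5+[r[0],r[1]],.05)))
go((.648,-.0625,.2),np.radians(94.65))
for k in ("top","scene"): 
    s=load(f"pics/{k}0.npz"); print(proj(s,[.478,.302,.05]).round(1), proj(s,[.648,-.0625,.136]).round(1))
E
```

```text
top piece (array([478.4, 321.6]), array([ 21.9, 101.7]), np.float32(174.6))
top piece (array([474.9, 283.9]), array([25.3, 99.6]), np.float32(176.2))
t 0.1 pos [0.2239 0.5018 0.2184] rot [-3.1396e+00 -2.0000e-04  2.7218e+00] shares [-4.115 -2.283  0.123] turn 0.3405
[[203.9 236.9]] [[312.4 184.7]]
[[348.9 175.1]] [[257.4 240.7]]
```

Call:
carry_out(motion="-0.12 -0.07 0 0.044; -0.24 -0.14 0 0.088; -0.38 -0.21 0 0.132; -0.52 -0.29 0 0.176; -0.66 -0.37 0 0.22; -0.8 -0.45 0 0.264; -0.9 -0.5 0 0.308; -0.9 -0.5 0 0.3405", grip=1)

```text
time: 0.9
tool_pos: [0.3179, 0.377, 0.219]
ee_rot: [-3.141, 0.001, 1.644]
wrist_force: [-0.1, -0.2, -0.4]
width: 0.0942
finger_force: 0.0
```

```bash
python3 -c "
from h import *
go((.648,-.0625,.2),np.radians(94.65))"
```

```text
t 0.9 pos [0.3179 0.377  0.219 ] rot [-3.1413e+00  1.3000e-03  1.6444e+00] shares [-3.084  1.979  0.126] turn -0.0024
```

Call:
carry_out(motion="-0.15 0.1 0 0; -0.3 0.2 0 0; -0.45 0.3 0 0; -0.6 0.4 0 0; -0.75 0.5 0 0; -0.9 0.6 0 0; -1 0.66 0 0; -1 0.66 0 0")

```text
time: 1.7
tool_pos: [0.4284, 0.2357, 0.2188]
ee_rot: [-3.141, 0.001, 1.649]
wrist_force: [-1.0, 0.1, 0.5]
width: 0.0942
finger_force: 0.0
```

Call:
carry_out(motion="-0.15 0.1 0 0; -0.3 0.2 0 0; -0.45 0.3 0 0; -0.6 0.4 0 0; -0.75 0.5 0 0; -0.9 0.6 0 0; -1 0.66 0 0; -1 0.66 0 0")

```text
time: 2.5
tool_pos: [0.539, 0.0951, 0.2188]
ee_rot: [-3.14, -0.0, 1.65]
wrist_force: [-0.1, 0.3, -0.1]
width: 0.0936
finger_force: 0.0
```

Call:
carry_out(motion="-0.15 0.1 0 0; -0.3 0.2 0 0; -0.45 0.3 0 0; -0.6 0.4 0 0; -0.75 0.5 0 0; -0.9 0.6 0 0; -1 0.66 0 0; -1 0.66 0 0")

```text
time: 3.3
tool_pos: [0.6497, -0.0457, 0.2186]
ee_rot: [-3.14, -0.001, 1.651]
wrist_force: [-0.6, -0.9, -0.3]
width: 0.0939
finger_force: 0.0
```

```bash
python3 -c "
from h import *
go((.648,-.0625,.2),np.radians(94.65))"
```

```text
t 3.3 pos [ 0.6497 -0.0457  0.2186] rot [-3.1404e+00 -7.0000e-04  1.6511e+00] shares [-0.111 -0.021  0.124] turn -0.0003
```

Call:
carry_out(motion="-0.06 -0.01 0.05 0; -0.11 -0.02 0.15 0; -0.11 -0.02 0.28 0; -0.11 -0.02 0.41 0; -0.11 -0.02 0.53 0; -0.11 -0.02 0.63 0; -0.11 -0.02 0.7 0; -0.11 -0.02 0.7 0")

```text
time: 4.1
tool_pos: [0.6463, -0.0619, 0.1119]
ee_rot: [-3.138, -0.001, 1.652]
wrist_force: [0.8, 0.3, 0.0]
width: 0.0938
finger_force: 0.0
```

Run:
```python
from h import *
go((.648,-.0625,.112),np.radians(94.65))
a=snap("top","pics/top1.png"); b=snap("scene","pics/scene1.png")
A=cv2.imread('pics/top1.png')[140:260,240:365]; B=cv2.imread('pics/scene1.png')[150:290,195:335]
cv2.imwrite('pics/g1.png',np.hstack([cv2.resize(A,(400,384),interpolation=3),cv2.resize(B,(384,384),interpolation=3)]))
```

```text
t 4.1 pos [ 0.6463 -0.0619  0.1119] rot [-3.1375e+00 -1.2000e-03  1.6524e+00] shares [-0.005  0.011 -0.   ] turn 0.0001
```

View pics/g1.png

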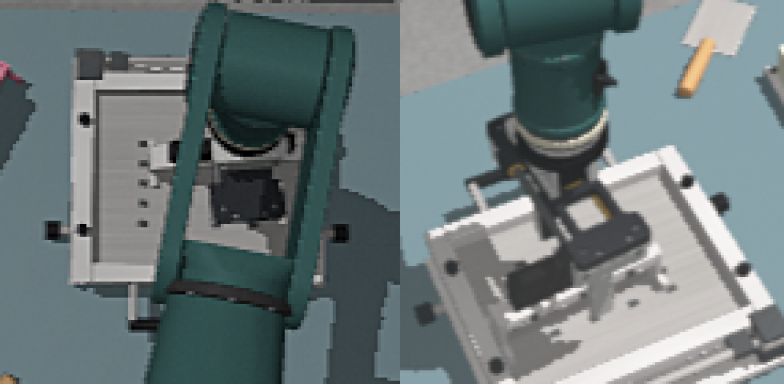

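The crop shows the fingers straddling the handle at mid-length, around (560,270), with the squeegee still standing. I close the grip.

Call:
carry_out(motion="0 0.01 0 0; 0 0.01 0 0; 0 0.01 0 0; 0 0.01 0 0; 0 0.01 0 0; 0 0.01 0 0; 0 0.01 0 0; 0 0.01 0 0", grip=-1)

```text
time: 5.0
tool_pos: [0.6493, -0.0622, 0.1144]
ee_rot: [-3.142, -0.0, 1.652]
wrist_force: [0.3, 0.1, 0.9]
width: 0.0332
finger_force: 0.0
```

Still closing (33 mm), so I give it more time.

Call:
carry_out(motion="0 0 0 0; 0 0 0 0; 0 0 0 0; 0 0 0 0; 0 0 0 0; 0 0 0 0; 0 0 0 0; 0 0 0 0")

```text
time: 5.8
tool_pos: [0.6493, -0.0622, 0.1144]
ee_rot: [3.141, -0.0, 1.652]
wrist_force: [1.8, 0.1, -1.0]
width: 0.0176
finger_force: 30.0
```

Call:
carry_out(motion="0 0 -0.05 0; 0 0 -0.12 0; 0 0 -0.22 0; 0 0 -0.34 0; 0 0 -0.48 0; 0 0 -0.62 0; 0 0 -0.74 0; 0 0 -0.8 0")

```text
time: 6.6
tool_pos: [0.6502, -0.0624, 0.2386]
ee_rot: [3.136, 0.001, 1.652]
wrist_force: [-0.2, 0.2, -2.3]
width: 0.0177
finger_force: 30.0
```

```bash
python3 -c "
from h import *
go((.4772,.3022,.235),np.radians(174.4))"
```

```text
t 6.6 pos [ 0.6502 -0.0624  0.2386] rot [3.1363e+00 1.3000e-03 1.6521e+00] shares [ 2.516 -0.952  0.024] turn -0.443
```

Call:
carry_out(motion="0.06 -0.02 0 0; 0.16 -0.06 0 0; 0.3 -0.11 0 0; 0.45 -0.17 0 0; 0.6 -0.23 0 0; 0.74 -0.28 0 0; 0.84 -0.32 0 0; 0.9 -0.34 0 0")

```text
time: 7.4
tool_pos: [0.5859, 0.0705, 0.234]
ee_rot: [-3.14, -0.0, 1.655]
wrist_force: [0.0, 0.6, -2.4]
width: 0.0179
finger_force: 30.0
```

Call:
carry_out(motion="0.06 -0.02 0 0; 0.16 -0.06 0 0; 0.3 -0.11 0 0; 0.45 -0.17 0 0; 0.6 -0.23 0 0; 0.74 -0.28 0 0; 0.84 -0.32 0 0; 0.9 -0.34 0 0")

```text
time: 8.2
tool_pos: [0.5251, 0.1998, 0.2346]
ee_rot: [3.142, -0.0, 1.653]
wrist_force: [0.3, 0.2, -2.1]
width: 0.018
finger_force: 30.0
```

Call:
carry_out(motion="0.06 -0.02 0 -0.02; 0.16 -0.06 0 -0.05; 0.28 -0.1 0 -0.09; 0.4 -0.15 0 -0.13; 0.52 -0.2 0 -0.17; 0.62 -0.24 0 -0.21; 0.69 -0.26 0 -0.245; 0.72 -0.27 0 -0.27")

```text
time: 9.0
tool_pos: [0.4764, 0.3037, 0.2344]
ee_rot: [3.142, 0.0, 2.504]
wrist_force: [-1.1, -0.1, -3.0]
width: 0.0175
finger_force: 30.0
```

```bash
python3 -c "
from h import *
go((.4772,.3022,.235),np.radians(174.4))"
```

```text
t 9.0 pos [0.4764 0.3037 0.2344] rot [3.1415e+00 1.0000e-04 2.5044e+00] shares [-0.01  -0.005 -0.004] turn -0.1717
```

Call:
carry_out(motion="0 0 0 -0.02; 0 0 0 -0.06; 0 0 0 -0.1; 0 0 0 -0.14; 0 0 0 -0.165; 0 0 0 -0.173; 0 0 0 -0.173; 0 0 0 -0.173")

```text
time: 9.8
tool_pos: [0.4767, 0.3028, 0.2345]
ee_rot: [-3.142, 0.0, 3.042]
wrist_force: [-0.4, 0.0, -1.5]
width: 0.0177
finger_force: 30.0
```

Run:
```python
from m import *
go((.4772,.3022,.13),np.radians(174.4))
b=snap("scene","pics/scene2.png"); snap("top","pics/top2.png")
B=cv2.imread('pics/scene2.png')[100:230,290:400]; A=cv2.imread('pics/top2.png')[190:280,150:260]
cv2.imwrite('pics/g2.png',np.hstack([cv2.resize(B,(440,520),interpolation=3),cv2.resize(A,(330,520),interpolation=3)]))
```

```text
t 9.8 pos [0.4767 0.3028 0.2345] rot [-3.1416e+00  1.0000e-04  3.0423e+00] shares [-0.004 -0.004  0.697] turn -0.0005
```

View pics/g2.png

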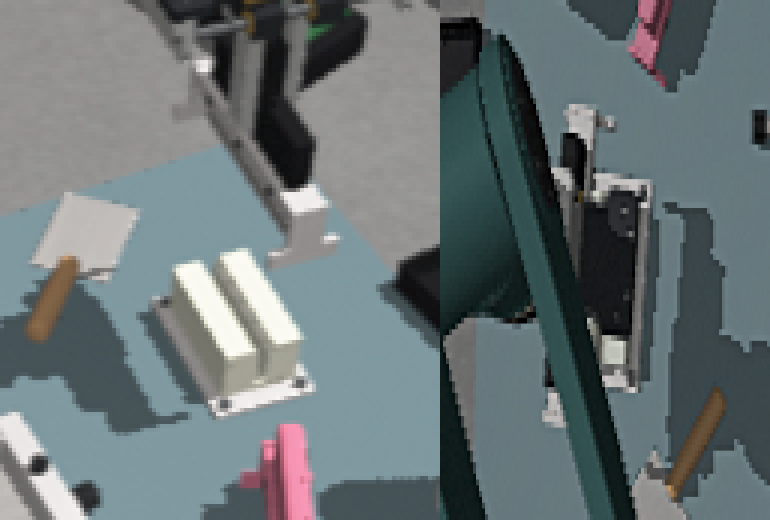

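The squeegee hangs upright, level and parallel to the slot, directly over the holder. I lower it to just above the mouth and then insert it slowly.

Call:
carry_out(motion="0 0 0.06 0; 0 0 0.16 0; 0 0 0.28 0; 0 0 0.4 0; 0 0 0.52 0; 0 0 0.61 0; 0 0 0.67 0; 0 0 0.69 0")

```text
time: 10.7
tool_pos: [0.4758, 0.3026, 0.1292]
ee_rot: [-3.14, -0.002, 3.044]
wrist_force: [-0.2, -0.3, -2.8]
width: 0.018
finger_force: 30.0
```

Call:
carry_out(motion="0 0 0.03 0; 0 0 0.06 0; 0 0 0.09 0; 0 0 0.11 0; 0 0 0.13 0; 0 0 0.15 0; 0 0 0.17 0; 0 0 0.18 0")

```text
time: 11.5
tool_pos: [0.4764, 0.3029, 0.1036]
ee_rot: [-3.141, -0.0, 3.044]
wrist_force: [0.0, 0.8, -3.3]
width: 0.0177
finger_force: 30.0
```

Call:
carry_out(motion="0 0 0.015 0; 0 0 0.03 0; 0 0 0.045 0; 0 0 0.06 0; 0 0 0.075 0; 0 0 0.09 0; 0 0 0.1 0; 0 0 0.1 0")

```text
time: 12.3
tool_pos: [0.4764, 0.3029, 0.0886]
ee_rot: [-3.141, -0.001, 3.044]
wrist_force: [-1.7, -0.1, -2.6]
width: 0.018
finger_force: 30.0
```

Call:
carry_out(motion="0 0 0.006 0; 0 0 0.012 0; 0 0 0.018 0; 0 0 0.024 0; 0 0 0.03 0; 0 0 0.036 0; 0 0 0.04 0; 0 0 0.04 0")

```text
time: 13.1
tool_pos: [0.4767, 0.3031, 0.0864]
ee_rot: [3.141, 0.001, 3.044]
wrist_force: [-4.7, -1.7, 11.2]
width: 0.0182
finger_force: 30.0
```

It touched at TCP z 0.0864, exactly where it should seat (11 N push). I open the grip.

Call:
carry_out(motion="0 0 -0.015 0; 0 0 -0.015 0; 0 0 -0.015 0; 0 0 -0.015 0; 0 0 -0.015 0; 0 0 -0.015 0; 0 0 -0.015 0; 0 0 -0.015 0", grip=0)

```text
time: 13.9
tool_pos: [0.4766, 0.303, 0.0852]
ee_rot: [3.142, -0.0, 3.044]
wrist_force: [-0.2, 0.1, 0.7]
width: 0.0471
finger_force: 0.0
```

Call:
carry_out(motion="0 0 0 0; 0 0 -0.1 0; 0 0 -0.25 0; 0 0 -0.45 0; 0 0 -0.65 0; 0 0 -0.85 0; 0 0 -1 0; 0 0 -1 0")

```text
time: 14.7
tool_pos: [0.4783, 0.3039, 0.2411]
ee_rot: [3.136, 0.009, 3.044]
wrist_force: [-0.0, 0.4, 0.7]
width: 0.047
finger_force: 0.0
```

Run:
```python
from m import *
go((.4685,-.033,.2),np.radians(90.6))
s=snap("scene","pics/scene3.png")
B=cv2.imread('pics/scene3.png')[100:230,290:400]
for p in ([.4772,.3022,.105],[.4767-.082*np.cos(np.radians(5.6)),.3026+.082*.0976,.05],[.4767+.082*.995,.3026-.082*.0976,.05]): print(proj(s,p).round(1),(proj(s,p)-[290,100])*4)
cv2.imwrite('pics/g3.png',cv2.resize(B,(440,520),interpolation=3))
```

```text
t 14.7 pos [0.4783 0.3039 0.2411] rot [3.1361 0.0086 3.0438] shares [-0.154 -2.242  0.274] turn 0.4656
[[350.7 161.6]] [[242.7262489  246.23449801]]
[[337.9 157. ]] [[191.66739571 227.93103261]]
[[360.6 193.8]] [[282.58641354 375.16185568]]
```

View pics/g3.png

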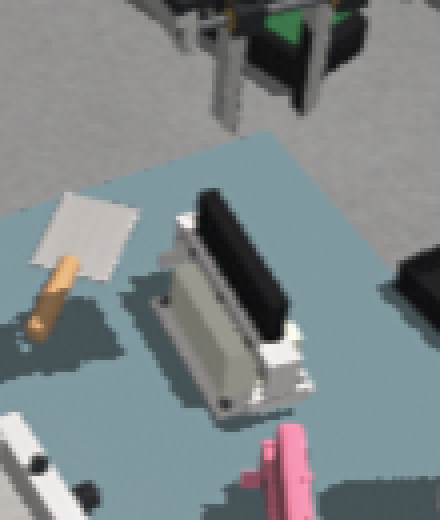

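The squeegee is seated: the clamp bar rests on the block and the end guards hang past both ends (handle in the crop from (208,195) to (278,335)). I move on to the lifting bar.

Call:
carry_out(motion="-0.02 -0.1 0 0.03; -0.04 -0.25 0 0.07; -0.06 -0.4 0 0.11; -0.07 -0.55 0 0.15; -0.07 -0.7 0 0.19; -0.07 -0.85 0 0.23; -0.07 -0.95 0 0.27; -0.07 -1 0 0.3", grip=-0.15)

```text
time: 15.55
tool_pos: [0.4714, 0.1512, 0.2333]
ee_rot: [-3.138, -0.001, 2.095]
wrist_force: [-0.1, 0.4, 0.1]
width: 0.0399
finger_force: 0.0
```

```bash
python3 -c "
from h import *
go((.4685,-.033,.2),np.radians(90.6))"
```

```text
t 15.55 pos [0.4714 0.1512 0.2333] rot [-3.1383e+00 -8.0000e-04  2.0955e+00] shares [-1.053 -0.632  0.222] turn 0.1637
```

Call:
carry_out(motion="-0.1 -0.06 0 0.03; -0.25 -0.15 0 0.06; -0.4 -0.24 0 0.09; -0.55 -0.33 0 0.12; -0.7 -0.42 0.05 0.15; -0.85 -0.5 0.1 0.165; -0.95 -0.57 0.15 0.165; -1 -0.6 0.2 0.165")

```text
time: 16.35
tool_pos: [0.4696, -0.0235, 0.2031]
ee_rot: [-3.138, -0.0, 1.581]
wrist_force: [0.5, 0.3, 0.3]
width: 0.0395
finger_force: 0.0
```

Call:
carry_out(motion="0 0 0 0; 0 0 0 0; 0 0 0 0; 0 0 0 0; 0 0 0 0; 0 0 0 0; 0 0 0 0; 0 0 0 0")

```text
time: 17.15
tool_pos: [0.4707, -0.0222, 0.2053]
ee_rot: [3.141, -0.0, 1.583]
wrist_force: [-0.5, -0.4, -1.8]
width: 0.0401
finger_force: 0.0
```

```bash
python3 -c "
from h import *
go((.4685,-.033,.057),np.radians(90.6))
s=snap('top','pics/top4.png')"
```

```text
t 17.15 pos [ 0.4707 -0.0222  0.2053] rot [ 3.1414e+00 -1.0000e-04  1.5832e+00] shares [-0.072 -0.015  0.988] turn 0.0006
```

Call:
carry_out(motion="-0.05 -0.01 0.05 0; -0.07 -0.015 0.15 0; -0.07 -0.015 0.27 0; -0.07 -0.015 0.39 0; -0.07 -0.015 0.5 0; -0.07 -0.015 0.6 0; -0.07 -0.015 0.67 0; -0.07 -0.015 0.7 0")

```text
time: 18.0
tool_pos: [0.4676, -0.033, 0.0986]
ee_rot: [-3.139, -0.0, 1.583]
wrist_force: [-0.5, 0.6, 0.1]
width: 0.0401
finger_force: 0.0
```

Run:
```python
from h import *
go((.4685,-.033,.047),np.radians(90.6))
snap("scene","pics/scene5.png"); snap("top","pics/top5.png")
B=cv2.imread('pics/scene5.png')[140:260,195:315]; A=cv2.imread('pics/top5.png')[200:270,260:350]
cv2.imwrite('pics/g5.png',np.hstack([cv2.resize(B,(400,400),interpolation=3),cv2.resize(A,(400,400),interpolation=3)]))
```

```text
t 18.0 pos [ 0.4676 -0.033   0.0986] rot [-3.1392e+00 -4.0000e-04  1.5826e+00] shares [-0.     0.006  0.344] turn 0.0004
```

View pics/g5.png

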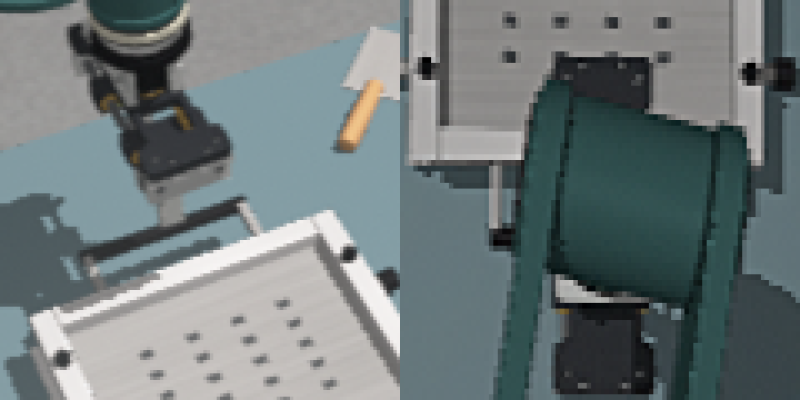

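The gripper is centred above the black bar, around (170,225) in the crop, with clear room to the rail. I go down 0.34 and grip.

Call:
carry_out(motion="0 0.005 0.04 0; 0 0.005 0.09 0; 0 0.005 0.14 0; 0 0.005 0.19 0; 0 0.005 0.24 0; 0 0.005 0.29 0; 0 0.005 0.33 0; 0 0.005 0.34 0")

```text
time: 18.9
tool_pos: [0.4686, -0.0326, 0.0481]
ee_rot: [-3.14, -0.0, 1.583]
wrist_force: [-0.1, -0.1, 0.3]
width: 0.0399
finger_force: 0.0
```

Call:
carry_out(motion="0 0 0 0; 0 0 0 0; 0 0 0 0; 0 0 0 0; 0 0 0 0; 0 0 0 0; 0 0 0 0; 0 0 0 0", grip=-1)

```text
time: 19.7
tool_pos: [0.4684, -0.0328, 0.0495]
ee_rot: [-3.14, 0.0, 1.583]
wrist_force: [-5.2, 0.4, 5.2]
width: 0.0131
finger_force: 30.0
```

Run:
```python
from h import *
go((.4685,-.033,.047),np.radians(90.6))
o=robot.get_obs();print(o["width"],o["finger_force"])
for d in range(5,50,5):
    a=np.radians(d); print(d, np.round([.29*(1-np.cos(a))/.15, -.29*np.sin(a)/.15],3))
```

```text
t 19.7 pos [ 0.4684 -0.0328  0.0495] rot [-3.1395e+00  1.0000e-04  1.5829e+00] shares [-0.001  0.001  0.017] turn 0.0005
0.013144213652312614 29.995271265506744
5 [ 0.007 -0.169]
10 [ 0.029 -0.336]
15 [ 0.066 -0.5  ]
20 [ 0.117 -0.661]
25 [ 0.181 -0.817]
30 [ 0.259 -0.967]
35 [ 0.35  -1.109]
40 [ 0.452 -1.243]
45 [ 0.566 -1.367]
```

Call:
carry_out(motion="0 0.001 -0.067 0; 0 0.005 -0.135 0; 0 0.011 -0.202 0; 0 0.019 -0.269 0; 0 0.029 -0.336 0; 0 0.042 -0.402 0; 0 0.057 -0.468 0; 0 0.075 -0.533 0")

```text
time: 20.5
tool_pos: [0.4791, -0.0328, 0.1297]
ee_rot: [-3.138, 0.0, 1.583]
wrist_force: [-6.3, -2.8, -2.9]
width: 0.0129
finger_force: 30.0
```

Run:
```python
from h import *
go((.4685,-.033,.047),np.radians(90.6))
o=robot.get_obs();print(o["width"],o["finger_force"],o["wrist_force"])
f=lambda d:np.array([.29*(1-np.cos(np.radians(d))), -.29*np.sin(np.radians(d))])/.15
for d0 in (16,32):
    print(d0,[tuple(np.round(f(d)-f(d0),3)) for d in np.arange(d0+2,min(d0+17,46),2 if d0<30 else 1.625)])
```

```text
t 20.5 pos [ 0.4791 -0.0328  0.1297] rot [-3.1379e+00  3.0000e-04  1.5828e+00] shares [-0.    -0.071  0.551] turn 0.0005
0.012939584670237399 30.003932118415833 [-6.28891822 -2.81928188 -2.88726849]
16 [(np.float64(0.02), np.float64(-0.065)), (np.float64(0.042), np.float64(-0.128)), (np.float64(0.066), np.float64(-0.191)), (np.float64(0.092), np.float64(-0.253)), (np.float64(0.121), np.float64(-0.315)), (np.float64(0.151), np.float64(-0.375)), (np.float64(0.184), np.float64(-0.434)), (np.float64(0.219), np.float64(-0.492))]
32 [(np.float64(0.037), np.float64(-0.057)), (np.float64(0.068), np.float64(-0.102)), (np.float64(0.101), np.float64(-0.146)), (np.float64(0.134), np.float64(-0.189)), (np.float64(0.169), np.float64(-0.231)), (np.float64(0.206), np.float64(-0.272)), (np.float64(0.243), np.float64(-0.312)), (np.float64(0.281), np.float64(-0.351))]
```

Force is small and the grip is firm, so I continue along the arc.

Call:
carry_out(motion="0 0.02 -0.065 0; 0 0.042 -0.128 0; 0 0.066 -0.19 0; 0 0.092 -0.253 0; 0 0.121 -0.315 0; 0 0.151 -0.375 0; 0 0.184 -0.434 0; 0 0.219 -0.492 0")

```text
time: 21.3
tool_pos: [0.511, -0.0328, 0.2045]
ee_rot: [-3.136, 0.001, 1.582]
wrist_force: [-11.0, -2.4, 0.6]
width: 0.0131
finger_force: 30.0
```

Call:
carry_out(motion="0 0.034 -0.052 0; 0 0.068 -0.102 0; 0 0.101 -0.146 0; 0 0.134 -0.189 0; 0 0.169 -0.231 0; 0 0.206 -0.272 0; 0 0.24 -0.31 0; 0 0.272 -0.342 0")

```text
time: 22.1
tool_pos: [0.5519, -0.0328, 0.2582]
ee_rot: [-3.139, 0.003, 1.582]
wrist_force: [-12.4, -2.9, 7.2]
width: 0.0134
finger_force: 30.0
```

Call:
carry_out(motion="0 0 0 0; 0 0 0 0; 0 0 0 0; 0 0 0 0; 0 0 0 0; 0 0 0 0; 0 0 0 0; 0 0 0 0")

```text
time: 22.9
tool_pos: [0.552, -0.0328, 0.2584]
ee_rot: [-3.14, 0.003, 1.582]
wrist_force: [-12.4, -4.2, 6.5]
width: 0.0131
finger_force: 30.0
```

Run:
```python
from h import *
o=robot.get_obs();p=o["tool_pos"];print(o["time"],p,o["width"],o["finger_force"],o["wrist_force"],o["qvel"])
print("angle if gripped at bar", np.degrees(np.arcsin((p[2]+.0025-.052)/.29)), np.degrees(np.arctan2(p[2]+.0025-.052,.7585-p[0])), np.hypot(p[2]+.0025-.052,.7585-p[0]))
s=snap("scene","pics/scene6.png"); snap("top","pics/top6.png")
B=cv2.imread('pics/scene6.png')[90:300,180:390]
cv2.imwrite('pics/g6.png',cv2.resize(B,(590,590),interpolation=3))
```

```text
22.9 [ 0.55201999 -0.03282859  0.25842951] 0.01307474764705788 29.995353519916534 [-12.39924662  -4.17203776   6.4768773 ] [ 0.00012379  0.00028627 -0.00057189 -0.00307111 -0.00075856  0.00029576]
angle if gripped at bar 46.09136333356299 45.33784519028836 0.2937439965163082
```

View pics/g6.png

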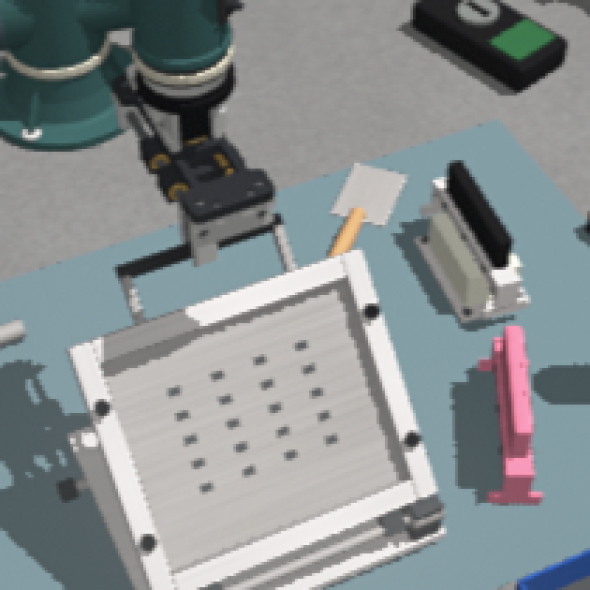

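The picture shows the frame up at about 45° with the bar gripped at crop (205,245). The squeegee is seated in the holder at (480,230), and the spatula and decoy are untouched. The arm is still, so I hand in.

```bash
python3 -c "
from bench import robot
print(robot.close_job())"
```

```text
the job is handed in; nothing more can be done
None
```

The squeegee is seated blade-down in the white holder and let go, and the arm is holding the stencil frame steady at about 45.5° by my measurement; the job is handed in at 23 s, but no verdict was returned.

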